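Draw the shaft from its storage tube and lay it in the cradle

TASK

Draw the metal shaft out of its square storage tube, over the bar and between the two guide pins, hand over hand until it is clear of the tube, then lay it gently in the cradle so that it rests in both V blocks and sticks out about equally at each end, and let go. Do not drop the shaft or ram the hand against the rack, and leave the tape rolls, cartons and spool where they are, also those on the board above the tube.

Things in the scene. Friction and masses are not known exactly. Their poses are not given: they have to be found in the camera images.
- shaft: plain round aluminium shaft, 20 mm diameter, 250 mm long, 150 to 310 g, lying level. Origin at its middle (its centre of mass), on its axis; its y axis runs along it, -y towards the head end that sticks out of the tube (38 to 50 mm at the start)
- head (a point): centre of the shaft's end face that sticks out of the tube
- tail (a point): centre of the shaft's other end face, hidden in the tube at the start
- rack: fixed storage rack on a grey plate (70 x 400 mm, 10 mm thick). Origin on the table under the tube's mouth; x away from the robot, y along the tube INTO it (the shaft is drawn out towards -y), z up. Plate ends at y = -145 mm. A grey back panel stands at x = 29 to 35 mm, y = 45 to 245 mm only
- mouth (a point): on the shaft's axis in the plane of the tube's mouth, 100 mm over the table. Square steel tube, 34 mm outside, 26 mm bore, 235 mm deep, shut at the far end; the shaft lies on the bore's floor. A brass spring shoe on top, 16 mm inside the mouth, brakes the shaft: drawing it takes a few newtons (at most about 8), and it stays put when let go
- board (a point): middle of the lower front edge of the plywood board over the tube, 55 mm in front of the mouth, 215 mm over the table. The board is 120 mm wide, 12 mm thick, 300 mm along the tube; loose things stand upon it up to 280 mm high. It covers the sticking-out end from above: the hand must lean away from the tube, about 40 degrees, its fingers pointing towards the mouth
- fork (a point): on the shaft's axis between two upright guide pins, 120 mm in front of the mouth. Pins 12 mm thick, 32 mm gap, tops at z = 110 mm; between them a cross bar 16 mm thick, top at z = 88 mm, carries the shaft 2 mm lower than the tube does. Open at the top. Fingers holding the shaft cannot pass the pins: it must be regrasped on the other side
- cradle: fixed cradle: grey plate 90 x 200 mm, 10 mm thick, with two steel V blocks (90 degree V, opening upwards, about 62 mm wide at the top) at y = -80 and 80 mm, each 14 mm thick along y, tops at z = 86 mm. Origin on the table under its middle; y axis runs along the V's, z up. Between the blocks all is free above the plate
- cradle_axis (a point): where the middle of the shaft belongs: on the axis of a shaft resting in the V's, 69 mm over the table, half way between the blocks
- box_labels: small carton 51x70x40 standing loose on the rack's overhead board; origin centre of its underside
- tape_amber: roll of brown packing tape, 95 across, 49 high, loose on the overhead board behind that carton; origin centre of underside
- box_blades: small flat carton 51x75x24 lying on the table between rack and robot; origin centre of underside
- tape_blue: tape roll 92 across, 46 high, on the table beyond the cradle; origin centre of underside
- spool_white: small thread spool 33 across, 50 high, upright on the table beyond the fork; origin centre of underside
- tape_black: thin tape roll 70 across, 20 high, on the table between rack and robot; origin centre of underside

How it is judged:
On the way, in this order (a step that is already met when the one before it is completed fails the run):
1. the shaft's head has been drawn between the guide pins and 20 mm past the fork, its tail still in the tube (y of head in the frame of rack below -0.14 m and x of head in the frame of rack between -0.02 and 0.02 m and z of head in the frame of rack below 0.125 m and y of tail in the frame of rack above 0.005 m), for 0.1 s.
2. the shaft's tail is clear of the tube's mouth (y of tail in the frame of rack below -0.003 m), for 0.1 s.
At the end, for the whole second after the job is handed in: The shaft lies at rest in both V blocks of the cradle: its middle within 25 mm of half way between the blocks, within 6 mm of the V's axis sideways and 7 mm in height, parallel to the V's within 0.06 rad (x of shaft in the frame of cradle between -0.006 and 0.006 m and y of shaft in the frame of cradle between -0.025 and 0.025 m and z of shaft in the frame of cradle between 0.062 and 0.076 m and angle between the y axis of shaft and the y axis of cradle, either way round below 0.06 rad and linear speed of shaft below 0.02 m/s and angular speed of shaft below 0.3 rad/s); the robot touches nothing.
It fails at once if the shaft is dropped (its middle below 50 mm, or an end below 25 mm over the table) (height (world z) of shaft below 0.05 m or height (world z) of any of head, tail below 0.025 m).
It fails at once if the shaft is thrown or let fall into the cradle (over 0.6 m/s there) (horizontal distance between shaft and cradle_axis below 0.04 m and linear speed of shaft above 0.6 m/s).
It fails at once if the fingers are rammed against the rack or its guide pins (over 50 N) (contact force between the fingers and rack above 50 N).
It fails at once if a carton, tape roll or spool is moved more than 30 mm (distance of any of box_labels, tape_amber, box_blades, tape_blue, spool_white, tape_black from where it was at the start of the episode above 0.03 m).
It also fails if it takes over 59 s, if anything falls off the work surface, if the arm or the gripper's body presses on something with over 40 N, if the wrist force passes 120 N, or if a joint passes its speed limit or range.

ROBOT

A 7-joint arm with a two-finger parallel gripper is mounted at the origin on a cart in front of the work surface, level with it; the furniture and walls round the work are solid. World frame = base frame: x ahead of the robot, y to its left, z up, the work surface at z = 0. Lengths are in m, angles in rad, forces in N, time in s.
With the tool pointing down it reaches from about 0.425 to 0.925 m from the base axis. Payload 6.8 kg.
Tool frame: the origin (TCP) lies midway between the tips of the shut fingers; the grasp point (between the pads) lies 19 mm behind it; z points along the fingers, y is the line along which they close (so a half turn about z gives the same grasp; the last joint's range is limited). The gripper opens to 85 mm and grips with 20 to 120 N. Pads are 22 mm wide; open, the fingers measure 114 mm over their backs; the gripper's body (76 mm by 85 mm) begins 54 mm behind the grasp point. The pads swing forward as they close: fully open they stand 13 mm farther back than shut.
Start: joints at [-1.214, 0.477, 0.022, 1.555, -0.011, 1.109, -0.083], TCP at [0.303, 0.603, 0.231] pointing down, gripper open.
Joint ranges: [-2.96, 2.96], [-0.34, 2.1], [-1.41, 1.46], [0.24, 2.44], [-1.37, 4.51], [0.17, 1.92], [-2.96, 2.96]. Speed limits (rad/s): [2.39, 2.39, 3.14, 3.14, 3.14, 3.14, 3.14].

INTERFACE

Orientations are given as [roll, pitch, yaw] about the fixed x, y, z axes, in that order (R = Rz(yaw) Ry(pitch) Rx(roll)).
In Python, from station import sensors, grab_frame, calibration, workorder gives the robot as it stands.
- The arm moves only by the tool drive_tool, never from a script. Its arguments are lists of equal length, an entry for each row: "fingers": the finger opening in m, from 0 to 0.0854; "offset": the shift along the tool's x, y, z in m, a list of three; "rotation": the turn, a rotation vector about the tool's x, y, z in degrees, a list of three. In form: {"fingers": [fingers, ...], "offset": [[x, y, z], ...], "rotation": [[rx, ry, rz], ...]}. A call has 1 to 12 rows; each row shifts and turns the commanded pose from where the row before left it, along the tool's axes as they then stand; what a row does not reach is not made up. A row lasts 1/10 s, in which the tool goes at most 50 mm and 8.59 degrees, less where a joint would pass 70% of its speed; a pose out of reach is approached as far as the arm can. A call is refused whole if a number of a shift passes 0.05 or a number of a turn 8.59, either way. A call with a gripper value outside its range is refused whole. The fingers move at their own pace and stop on an object; the grip force is fixed at half the most. Time passes only in rows, so rows that do not move let the fingers close. It gives the time, the measured TCP pose, the force, the opening and the grip force at its end, in the units of the state.
- sensors.sense(): the state, without advancing time (a new reading comes with each control period).
- grab_frame(name): name is "scene" or "top"; returns (picture, depth): 480x640x3 uint8, red, green, blue; 480x640 float32, m along the optical axis (not along the pixel's ray), 0 where there is no reading.
- calibration(name): a dict with "fx", "fy", "cx", "cy" (pixels), "distortion" ([k1, k2, p1, p2, k3] as OpenCV has them; the pictures are not rectified), "pose" (4x4, takes a point from camera to world coordinates). Camera axes: x right, y up, looking along -z (the intrinsics and any distortion apply to the point x, -y, -z); pixel columns grow to the right and rows downward; lengths in m; the calibration is good to about 2 mm. A picture is of the moment at which its call begins. calibration takes no time and is no camera call.
- workorder.finish_job(): hands the job in; it is judged then, once.
The state is a dict: "time": time; "q": joint angles; "qvel": joint speeds; "tau": joint torques, N m; "tcp_pos": TCP position; "tcp_rot": TCP orientation; "wrist_force": force on the tool from outside, world axes, zero at the start; "ft_torque": the same for the moment, N m; "width": finger opening in m; "grip_force": force on a finger pad.
Only numpy, scipy, OpenCV 4.12 (cv2) and the standard library are available. Lean on these libraries where they do the work, as an engineer would, in place of code of your own. Each camera call takes 0.05 s, during which the arm holds its last target. There are 200 camera calls.

## Working session

There is one attempt and no reset: what is moved stays moved. The work goes in short steps, Python scripts to look and compute and a tool call to move; the robot and the scene stay as the last step left them, time stands still between calls to the robot, and variables do not carry over. Pictures are saved under pics/ and viewed, at most 10 in all, crops included, and the job is handed in when it is done.

Besides the shell and the picture viewer there is one more tool, called after "Request:" as a command line: name --argument value ..., lists and objects as JSON in quotes. drive_tool: Moves the arm, as the interface text tells. Its arguments: {"type":"object","properties":{"fingers":{"type":"array","items":{"type":"number"}},"offset":{"type":"array","items":{"type":"array","items":{"type":"number"}}},"rotation":{"type":"array","items":{"type":"array","items":{"type":"number"}}}},"required":["fingers","offset","rotation"]}

```bash
ls; mkdir -p pics
cat > h.py <<'E'
import numpy as np, cv2
from station import sensors, grab_frame, calibration, workorder
from scipy.spatial.transform import Rotation as R
def cloud(name):
    im,d=grab_frame(name); c=calibration(name)
    K=np.array([[c['fx'],0,c['cx']],[0,c['fy'],c['cy']],[0,0,1]]); D=np.array(c['distortion'])
    v,u=np.mgrid[0:480,0:640]
    p=cv2.undistortPoints(np.stack([u,v],-1).reshape(-1,1,2).astype(np.float64),K,D).reshape(480,640,2)
    P=np.stack([p[...,0]*d,-p[...,1]*d,-d],-1)
    T=np.array(c['pose']); W=P@T[:3,:3].T+T[:3,3]
    W[d==0]=np.nan
    return im,W
E
python3 - <<'E'
from h import *
for n in ("scene","top"):
    im,W=cloud(n); np.savez(f"{n}0.npz",im=im,W=W)
    cv2.imwrite(f"pics/{n}0.png",im[...,::-1])
    print(n,np.round(calibration(n)['pose'],3).tolist())
s=sensors.sense();print(s)
E
```

```text
pics
scene [[0.594, 0.384, -0.707, -0.308], [-0.804, 0.294, -0.516, -0.613], [0.01, 0.875, 0.484, 0.762], [0.0, 0.0, 0.0, 1.0]]
top [[0.024, 0.994, -0.105, 0.422], [-1.0, 0.025, 0.014, 0.029], [0.016, 0.105, 0.994, 1.322], [0.0, 0.0, 0.0, 1.0]]
{'time': 0.1, 'q': array([-1.21410031,  0.47776977,  0.02233392,  1.55631894, -0.01148018,
        1.10929124, -0.08312668]), 'qvel': array([-1.49294408e-03, -7.63816304e-04,  7.11520961e-04, -2.58304030e-03,
        1.20281636e-03, -1.40233110e-05,  1.33880208e-03]), 'tau': array([ 4.53001092e-03, -5.97758138e+01,  1.61388393e+00, -2.81957442e+01,
        1.28727689e-02,  4.96628243e-03,  1.74312021e-05]), 'tcp_pos': array([0.30233939, 0.60292462, 0.23040188]), 'tcp_rot': array([-3.13993908e+00,  1.35599951e-04,  2.67680704e+00]), 'wrist_force': array([ 0.36231372,  0.30550641, -1.01024495]), 'ft_torque': array([ 0.03635807, -0.01219373,  0.01727603]), 'grip_force': 0.0, 'width': 0.08523414884130372}
```

View pics/scene0.png

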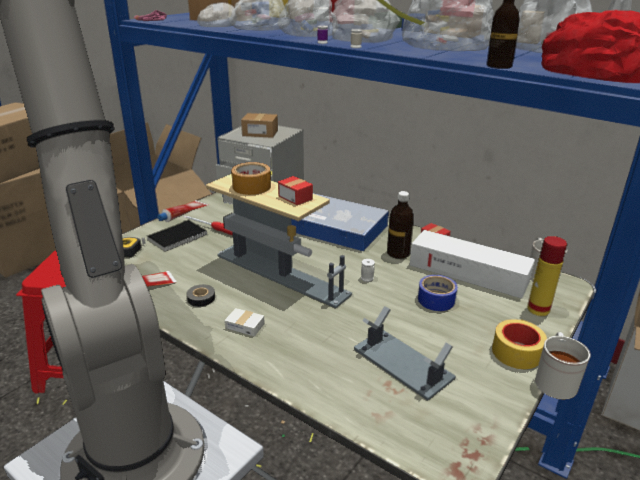

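View pics/top0.png

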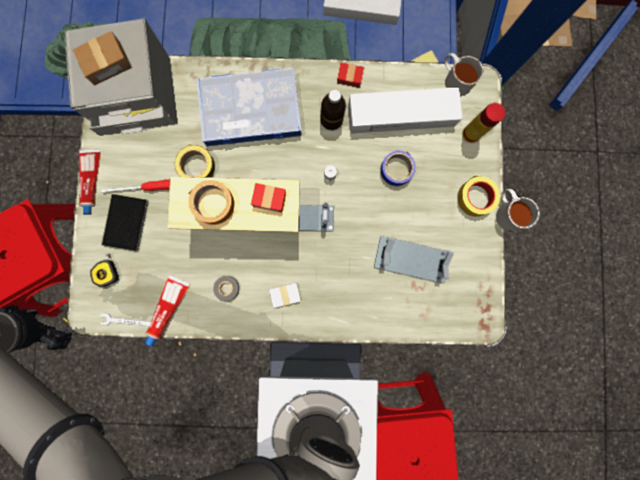

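The scene view shows the rack with its fork at about (337,285) and the cradle at about (405,362). The top view shows the board at (170–299,178–232), the fork near (325,217) and the cradle at (413,260). I'll fit the poses from the depth cloud.

Run:
```python
from h import *
t=np.load("top0.npz"); s=np.load("scene0.npz")
def rect(P,n):
    r=cv2.minAreaRect((P[:,:2]*1000).astype(np.float32)); print(n,len(P),np.round(r[0],1),np.round(r[1],1),round(r[2],2))
def box(W,u0,u1,v0,v1,z0,z1):
    S=W[v0:v1,u0:u1].reshape(-1,3); return S[(S[:,2]>z0)&(S[:,2]<z1)]
W=t['W']
b=box(W,160,310,170,240,.215,.24); rect(b,'board top'); print(np.median(b[:,2]))
rect(box(W,160,340,170,240,.24,.30),'on board')
b=box(W,365,460,230,290,.005,.02); rect(b,'cradle plate'); print(np.median(b[:,2]))
b=box(W,365,460,230,290,.06,.1);
for sg,m in (('L',b[:,1]>np.median(W[258,413,1])),('R',b[:,1]<np.median(W[258,413,1]))): print(sg,b[m].mean(0),b[m].min(0),b[m].max(0),m.sum())
b=box(W,290,345,195,240,.006,.018); rect(b,'rack plate');
b=box(W,300,345,195,240,.07,.12); print('fork',len(b),b.mean(0),b.min(0),b.max(0))
W=s['W']
b=box(W,318,352,250,310,.092,.13); 
print('pins scene',len(b)); 
k=b[:,0]>b[:,0].mean()
for q in (b[k],b[~k]): print(q.mean(0),q.min(0),q.max(0))
b=box(W,280,325,228,270,.06,.14); print('mouth area',b.min(0),b.max(0))
b=box(W,345,460,300,400,.05,.1)
for q in (b[b[:,1]>-.28],b[b[:,1]<-.28]): print('V',len(q),q.mean(0),q.min(0),q.max(0))
c=np.hstack([cv2.resize(s['im'][225:315,265:365],None,fx=4,fy=4,interpolation=2),cv2.resize(t['im'][190:280,290:390],None,fx=4,fy=4,interpolation=2)])
cv2.imwrite('pics/c1.png',c[...,::-1])
```

```text
board top 5025 [587.2 208.7] [300.1 121.7] 89.9
0.22651510664148922
on board 1674 [583.2 196.6] [214.6  94.7] 88.57
cradle plate 1995 [ 478.7 -252.2] [260.7 160.1] 89.77
0.00966359918254045
L [ 0.49421534 -0.17335837  0.07521306] [ 0.45867465 -0.18573201  0.060762  ] [ 0.52937882 -0.15972825  0.09056   ] 137
R [ 0.46333911 -0.3282199   0.07422659] [ 0.42610405 -0.34269234  0.0605314 ] [ 0.49881807 -0.31575421  0.08927184] 148
rack plate 692 [583.6  12.4] [111.2 148.8] 1.45
fork 135 [ 0.58560823 -0.0055283   0.09242509] [ 0.5582533  -0.01287737  0.07735298] [0.61448682 0.00131875 0.11529316]
pins scene 86
[ 0.60648493 -0.00880623  0.10313106] [ 0.60124048 -0.01496286  0.09217474] [ 0.61376646 -0.0008495   0.11383234]
[ 0.56157643 -0.0090118   0.10370479] [ 0.55607306 -0.01411816  0.092947  ] [ 0.56820732 -0.00161965  0.11342   ]
mouth area [0.56574084 0.06964668 0.06086296] [0.62164386 0.19156427 0.13994792]
V 256 [ 0.49757464 -0.17697957  0.06896219] [ 0.45853318 -0.18890558  0.05006703] [ 0.52865197 -0.16043192  0.08769005]
V 296 [ 0.46539519 -0.33297734  0.06925577] [ 0.42540832 -0.34364732  0.05008148] [ 0.49659302 -0.31796059  0.08878674]
```

View pics/c1.png

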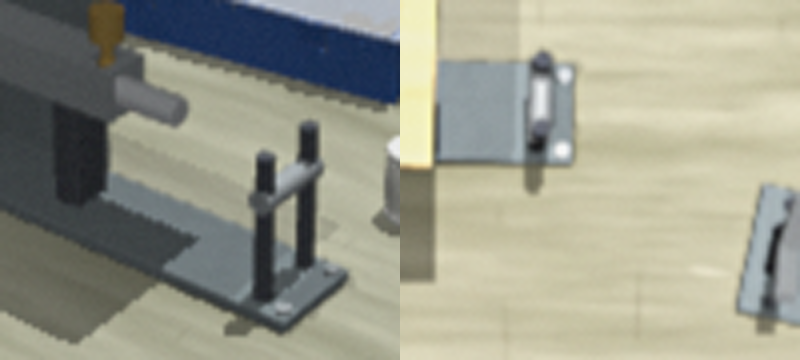

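The crop shows the head of the shaft out of the tube at scene px (310,252) and the pins with their cross bar. The rack's yaw is about 0, with its axis at x≈0.585, mouth at y≈0.114 and fork at y≈-0.006. The cradle is at about (0.479,-0.252), yaw about -0.20. I'll lift and turn first.

Request:
drive_tool --fingers '[0.085,0.085,0.085,0.085,0.085,0.085,0.085,0.085]' --offset '[[0,0,-0.048],[0,0,-0.048],[0,0,-0.048],[0,0,-0.048],[0,0,0],[0,0,0],[0,0,0],[0,0,0]]' --rotation '[[0,0,7.92],[0,0,7.92],[0,0,7.92],[0,0,7.92],[0,0,7.92],[0,0,7.92],[0,0,7.92],[0,0,7.92]]'

```text
time: 0.9
tcp_pos: [0.3024, 0.6032, 0.4227]
tcp_rot: [-3.141, 0.001, 1.565]
wrist_force: [0.7, 1.2, 0.4]
width: 0.0852
grip_force: 0.0
```

Run:
```python
from h import *
s=np.load("scene0.npz");W=s['W'];im=s['im']
# shaft head: bright grey px rows 245-256, cols 294-312
for z0,z1,n in ((.101,.113,'upper'),(.088,.113,'all')):
    b=W[240:262,290:316].reshape(-1,3); b=b[(b[:,2]>z0)&(b[:,2]<z1)&(b[:,1]<.108)&(b[:,0]<.61)]
    print(n,len(b),b.mean(0),b.min(0),b.max(0))
    for y in (.075,.085,.095,.105):
        q=b[abs(b[:,1]-y)<.005]; print(y,len(q),q[q[:,2].argmax()] if len(q) else '')
b=W[355:400,345:460]
# spool
b=W[250:290,350:385].reshape(-1,3); b=b[(b[:,2]>.045)&(b[:,2]<.06)]; print('spool',b.mean(0))
print(sensors.sense()['tcp_pos'],sensors.sense()['tcp_rot'])
```

```text
upper 89 [0.58251936 0.08733171 0.10717411] [0.57302395 0.06964668 0.10103449] [0.59712811 0.10798058 0.11275576]
0.075 29 [0.58300826 0.07457345 0.11212571]
0.085 23 [0.58734326 0.08711665 0.11135122]
0.095 21 [0.58484319 0.09441105 0.11275576]
0.105 15 [0.58127405 0.10402804 0.11104157]
all 121 [0.58226445 0.08641698 0.1045491 ] [0.57302395 0.06964668 0.09188425] [0.59712811 0.10798058 0.11275576]
0.075 45 [0.58300826 0.07457345 0.11212571]
0.085 28 [0.58734326 0.08711665 0.11135122]
0.095 29 [0.58484319 0.09441105 0.11275576]
0.105 18 [0.58127405 0.10402804 0.11104157]
spool [ 0.70710132 -0.02158255  0.04995884]
[0.30239206 0.60322193 0.42274062] [-3.14112969e+00  9.56142134e-04  1.56531406e+00]
```

Request:
drive_tool --fingers '[0.085,0.085,0.085,0.085,0.085,0.085,0.085,0.085,0.085,0.085,0.085,0.085]' --offset '[[-0.047,0.02,0],[-0.047,0.02,0],[-0.047,0.02,0],[-0.047,0.02,0],[-0.047,0.02,0],[-0.047,0.02,0],[-0.047,0.02,0],[-0.047,0.02,0],[-0.047,0.02,0],[-0.047,0.02,0],[-0.047,0.02,0],[-0.047,0.02,0]]' --rotation '[[0,0,0],[0,0,0],[0,0,0],[0,0,0],[0,0,0],[0,0,0],[0,0,0],[0,0,0],[0,0,0],[0,0,0],[0,0,0],[0,0,0]]'

```text
time: 2.1
tcp_pos: [0.5377, 0.0493, 0.4232]
tcp_rot: [-3.141, -0.0, 1.571]
wrist_force: [1.8, 1.4, 0.3]
width: 0.0851
grip_force: 0.0
```

Request:
drive_tool --fingers '[0.085,0.085,0.085,0.085,0.085,0.085,0.085]' --offset '[[-0.047,0.02,0],[-0.047,0.02,0],[0,0,0],[0,0,0],[0,0,0],[0,0,0],[0,0,0]]' --rotation '[[0,0,0],[0,0,0],[0,8,0],[0,8,0],[0,8,0],[0,8,0],[0,8,0]]'

```text
time: 2.8
tcp_pos: [0.577, -0.0413, 0.4239]
tcp_rot: [3.139, -0.704, 1.572]
wrist_force: [-0.4, 1.1, -0.7]
width: 0.0851
grip_force: 0.0
```

```bash
cat >> h.py <<'E'
def to(target, rpy=None):
    "tool-frame offset and rotvec (deg) from measured pose to target"
    s=sensors.sense(); r=R.from_euler('xyz',s['tcp_rot'])
    print('pos',np.round(s['tcp_pos'],4),'rpy',np.round(np.degrees(s['tcp_rot']),1),'F',np.round(s['wrist_force'],1),'w',round(s['width'],4),'t',s['time'])
    print('z_tool',np.round(r.apply([0,0,1]),3),'y_tool',np.round(r.apply([0,1,0]),3))
    print('off',np.round(r.inv().apply(np.array(target)-s['tcp_pos']),4), '' if rpy is None else np.round((r.inv()*R.from_euler('xyz',rpy,degrees=True)).as_rotvec(degrees=True),2))
    return r
E
python3 - <<'E'
from h import *
to([.584,.0264,.166]); print(sensors.sense()['q'])
E
```

```text
pos [ 0.577  -0.0413  0.4239] rpy [179.8 -40.3  90.1] F [-0.4  1.1 -0.7] w 0.0851 t 2.8
z_tool [ 0.002  0.647 -0.762] y_tool [ 1.    -0.001  0.002]
off [-0.1152  0.0065  0.2405] 
[-0.16379474  0.36390479  0.65517839  1.55589776 -0.8278288   1.67487197
  0.57353337]
```

Request:
drive_tool --fingers '[0.085,0.085,0.085,0.085,0.085,0.085,0.07,0.06]' --offset '[[-0.0192,0.0011,0.04],[-0.0192,0.0011,0.04],[-0.0192,0.0011,0.04],[-0.0192,0.0011,0.04],[-0.0192,0.0011,0.04],[-0.0192,0.0011,0.04],[0,0,0],[0,0,0]]' --rotation '[[0,0,0],[0,0,0],[0,0,0],[0,0,0],[0,0,0],[0,0,0],[0,0,0],[0,0,0]]'

```text
time: 3.6
tcp_pos: [0.5832, 0.0251, 0.1657]
tcp_rot: [-3.14, -0.698, 1.57]
wrist_force: [0.2, -0.2, 1.1]
width: 0.0603
grip_force: 0.0
```

Run:
```python
from h import *
to([.584,.0907,.0893])
im,W=cloud('scene'); cv2.imwrite('pics/s1.png',cv2.resize(im[170:320,220:420],None,fx=4,fy=4,interpolation=2)[...,::-1])
```

```text
pos [0.5832 0.0251 0.1657] rpy [-179.9  -40.    89.9] F [ 0.2 -0.2  1.1] w 0.0603 t 3.6
z_tool [-0.001  0.643 -0.766] y_tool [ 1.     0.    -0.002]
off [0.0011 0.0009 0.1006]
```

View pics/s1.png

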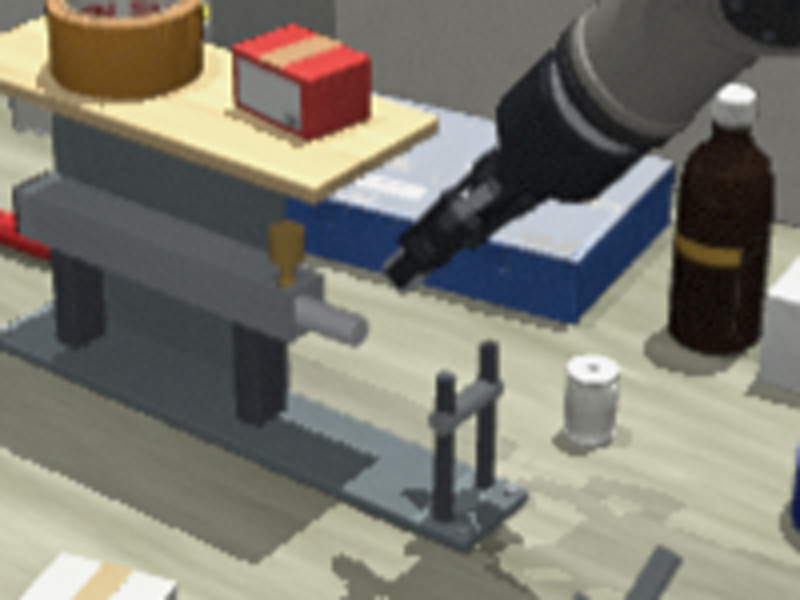

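The hand at crop px (400,270) leans towards the shaft head at (350,325) and is well clear of the board edge at (430,125). I'll advance and close.

Request:
drive_tool --fingers '[0.06,0.06,0.06,0.06,0.06,0.04,0.03,0.02,0.01,0.01,0.01]' --offset '[[0,0,0.025],[0,0,0.025],[0,0,0.025],[0.001,0.001,0.025],[0,0,0],[0,0,0],[0,0,0],[0,0,0],[0,0,0],[0,0,0],[0,0,0]]' --rotation '[[0,0,0],[0,0,0],[0,0,0],[0,0,0],[0,0,0],[0,0,0],[0,0,0],[0,0,0],[0,0,0],[0,0,0],[0,0,0]]'

```text
time: 4.75
tcp_pos: [0.5857, 0.0887, 0.0909]
tcp_rot: [3.138, -0.698, 1.571]
wrist_force: [0.5, -4.3, 6.5]
width: 0.018
grip_force: 58.4
```

Run:
```python
from h import *
to([.584,.0357,.0893]);print(sensors.sense()['grip_force'])
```

```text
pos [0.5857 0.0887 0.0909] rpy [179.8 -40.   90. ] F [ 0.5 -4.3  6.5] w 0.018 t 4.75
z_tool [ 0.004  0.642 -0.766] y_tool [ 1.    -0.002  0.003]
off [-0.0416 -0.0016 -0.0328] 
58.44110906124115
```

Request:
drive_tool --fingers '[0.01,0.01,0.01,0.01,0.01,0.01,0.01]' --offset '[[-0.0071,0,-0.0072],[-0.0077,0,-0.0064],[-0.0077,0,-0.0064],[-0.0077,0,-0.0064],[-0.0077,0,-0.0064],[0,0,0],[0,0,0]]' --rotation '[[0,0,0],[0,0,0],[0,0,0],[0,0,0],[0,0,0],[0,0,0],[0,0,0]]'

```text
time: 5.45
tcp_pos: [0.5838, 0.0397, 0.0902]
tcp_rot: [-3.141, -0.698, 1.57]
wrist_force: [-1.3, -1.3, 2.5]
width: 0.0178
grip_force: 59.4
```

Run:
```python
from h import *
to([.5855,.0887,.0909])
im,W=cloud('scene'); cv2.imwrite('pics/s2.png',cv2.resize(im[190:320,260:420],None,fx=4,fy=4,interpolation=2)[...,::-1])
```

```text
pos [0.5838 0.0397 0.0902] rpy [-179.9  -40.    90. ] F [-1.3 -1.3  2.5] w 0.0178 t 5.45
z_tool [-0.001  0.643 -0.766] y_tool [ 1.     0.    -0.001]
off [0.038  0.0017 0.0309]
```

View pics/s2.png

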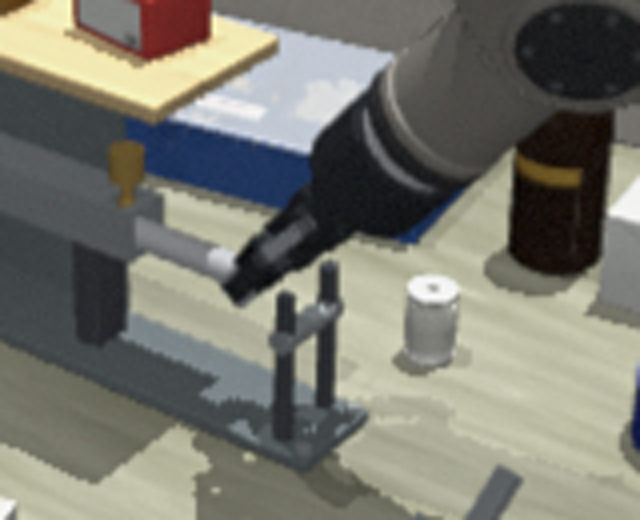

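The shaft has come out about 49 mm: it shows from the mouth at (140,235) to the fingers at (235,275), which are still short of the pins at (285,300). I'll regrasp nearer the mouth.

Request:
drive_tool --fingers '[0.045,0.045,0.045,0.045,0.045,0.045,0.045,0.03,0.01,0.01,0.01,0.01]' --offset '[[0,0,0],[0,0,0],[0,0,0],[0.0096,0,0.008],[0.0096,0,0.008],[0.0096,0,0.008],[0.0096,0,0.008],[0,0,0],[0,0,0],[0,0,0],[0,0,0],[0,0,0]]' --rotation '[[0,0,0],[0,0,0],[0,0,0],[0,0,0],[0,0,0],[0,0,0],[0,0,0],[0,0,0],[0,0,0],[0,0,0],[0,0,0],[0,0,0]]'

```text
time: 6.7
tcp_pos: [0.5842, 0.0907, 0.0905]
tcp_rot: [-3.141, -0.699, 1.571]
wrist_force: [-0.7, 3.9, 1.2]
width: 0.0183
grip_force: 58.6
```

Request:
drive_tool --fingers '[0.01,0.01,0.01,0.01,0.01,0.01,0.01]' --offset '[[-0.0077,0,-0.0064],[-0.0077,0,-0.0064],[-0.0077,0,-0.0064],[-0.0077,0,-0.0064],[-0.0077,0,-0.0064],[0,0,0],[0,0,0]]' --rotation '[[0,0,0],[0,0,0],[0,0,0],[0,0,0],[0,0,0],[0,0,0],[0,0,0]]'

```text
time: 7.4
tcp_pos: [0.5841, 0.0383, 0.0898]
tcp_rot: [-3.141, -0.696, 1.569]
wrist_force: [-2.8, -3.8, 1.6]
width: 0.0181
grip_force: 59.5
```

Run:
```python
from h import *
to([.5855,.0887,.0909])
im,W=cloud('scene'); cv2.imwrite('pics/s3.png',cv2.resize(im[190:320,260:420],None,fx=4,fy=4,interpolation=2)[...,::-1])
```

```text
pos [0.5841 0.0383 0.0898] rpy [-180.   -39.9   89.9] F [-2.8 -3.8  1.6] w 0.0181 t 7.4
z_tool [ 0.001  0.641 -0.768] y_tool [ 1.    -0.002 -0.   ]
off [0.0394 0.0013 0.0314]
```

View pics/s3.png

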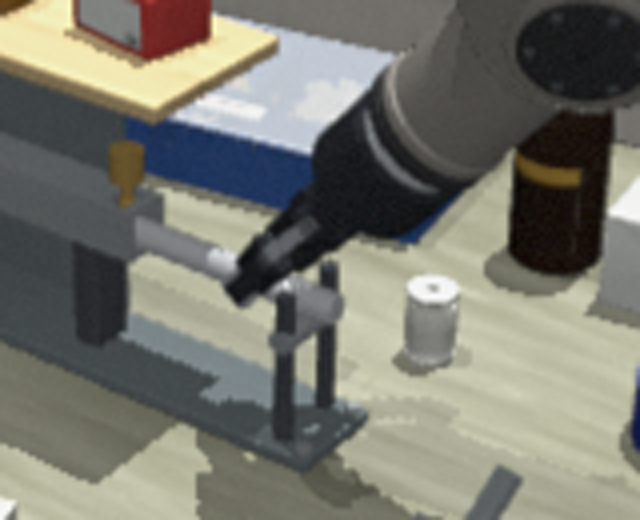

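The head now sits between the pins at (325,305), just past the fork. I'll do one more stroke the same way.

Request:
drive_tool --fingers '[0.045,0.045,0.045,0.045,0.045,0.045,0.045,0.03,0.01,0.01,0.01,0.01]' --offset '[[0,0,0],[0,0,0],[0,0,0],[0.0096,0,0.008],[0.0096,0,0.008],[0.0096,0,0.008],[0.0096,0,0.008],[0,0,0],[0,0,0],[0,0,0],[0,0,0],[0,0,0]]' --rotation '[[0,0,0],[0,0,0],[0,0,0],[0,0,0],[0,0,0],[0,0,0],[0,0,0],[0,0,0],[0,0,0],[0,0,0],[0,0,0],[0,0,0]]'

```text
time: 8.65
tcp_pos: [0.5841, 0.0906, 0.0904]
tcp_rot: [-3.141, -0.699, 1.571]
wrist_force: [-0.5, 3.2, 0.6]
width: 0.0179
grip_force: 58.6
```

Request:
drive_tool --fingers '[0.01,0.01,0.01,0.01,0.01,0.01,0.01,0.045,0.06,0.06]' --offset '[[-0.0077,0,-0.0064],[-0.0077,0,-0.0064],[-0.0077,0,-0.0064],[-0.0077,0,-0.0064],[-0.0077,0,-0.0064],[0,0,0],[0,0,0],[0,0,0],[0,0,0],[0,0,0]]' --rotation '[[0,0,0],[0,0,0],[0,0,0],[0,0,0],[0,0,0],[0,0,0],[0,0,0],[0,0,0],[0,0,0],[0,0,0]]'

```text
time: 9.65
tcp_pos: [0.5847, 0.0406, 0.0903]
tcp_rot: [3.141, -0.698, 1.572]
wrist_force: [0.2, -0.4, -0.8]
width: 0.0592
grip_force: 0.0
```

Run:
```python
from h import *
to([.584,-.03,.22])
```

```text
pos [0.5847 0.0406 0.0903] rpy [179.9 -40.   90.1] F [ 0.2 -0.4 -0.8] w 0.0592 t 9.65
z_tool [ 0.     0.643 -0.766] y_tool [1.    0.001 0.001]
off [ 0.0293 -0.0006 -0.1448]
```

Request:
drive_tool --fingers '[0.06,0.06,0.06,0.06,0.06,0.06,0.06,0.06,0.06,0.06]' --offset '[[0,0,-0.04],[0,0,-0.04],[0,0,-0.04],[0,0,-0.04],[0,0,0],[0,0,0],[0,0,0],[0,0,0],[0,0,0],[0,0,0]]' --rotation '[[0,0,0],[0,0,0],[0,0,0],[0,0,0],[0,-8,0],[0,-8,0],[0,-8,0],[0,-8,0],[0,-8,0],[0,0,0]]'

```text
time: 10.65
tcp_pos: [0.5856, -0.0545, 0.2123]
tcp_rot: [3.141, -0.0, 1.584]
wrist_force: [0.1, 1.0, -0.4]
width: 0.0599
grip_force: 0.0
```

Run:
```python
from h import *
to([.584,-.036,.082],[180,0,90])
im,W=cloud('scene'); cv2.imwrite('pics/s4.png',cv2.resize(im[190:320,260:420],None,fx=4,fy=4,interpolation=2)[...,::-1])
b=W[250:320,310:380].reshape(-1,3); b=b[(b[:,2]>.07)&(b[:,2]<.125)&(abs(b[:,0]-.585)<.013)&(b[:,1]<-.02)]
print(len(b),b.min(0),b.max(0))
```

```text
pos [ 0.5856 -0.0545  0.2123] rpy [180.   -0.   90.7] F [ 0.1  1.  -0.4] w 0.0599 t 10.65
z_tool [ 0.  0. -1.] y_tool [1.    0.013 0.   ]
off [ 0.0185 -0.0014  0.1303] [ 0.01 -0.01  0.74]
230 [ 0.57211997 -0.08376502  0.08792661] [ 0.59550759 -0.02017588  0.11269548]
```

View pics/s4.png

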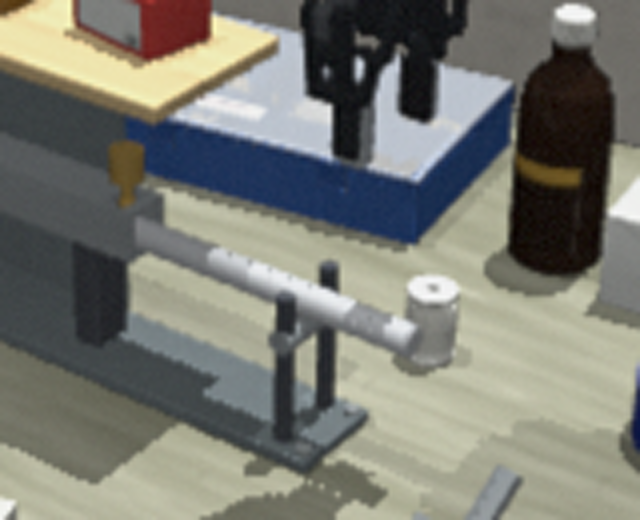

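The shaft lies over the bar between the pins, with its head at (410,335), y≈-0.083. Next I'll grip beyond the pins.

Request:
drive_tool --fingers '[0.06,0.06,0.06,0.06,0.06,0.03,0.01,0.01,0.01,0.01]' --offset '[[0.0145,-0.0014,0.02],[0,0,0.04],[0,0,0.04],[0,0,0.03],[0,0,0],[0,0,0],[0,0,0],[0,0,0],[0,0,0],[0,0,0]]' --rotation '[[0,0,0.7],[0,0,0],[0,0,0],[0,0,0],[0,0,0],[0,0,0],[0,0,0],[0,0,0],[0,0,0],[0,0,0]]'

```text
time: 11.7
tcp_pos: [0.584, -0.0488, 0.0843]
tcp_rot: [3.139, -0.0, 1.558]
wrist_force: [-2.0, -1.2, 7.0]
width: 0.0178
grip_force: 58.5
```

Request:
drive_tool --fingers '[0.01,0.01,0.01,0.01,0.01,0.045,0.045,0.045,0.045]' --offset '[[-0.01,0,-0.001],[-0.01,0,-0.001],[-0.01,0,0],[0,0,0],[0,0,0],[0,0,0],[0,0,0],[0,0,0],[0,0,0]]' --rotation '[[0,0,0],[0,0,0],[0,0,0],[0,0,0],[0,0,0],[0,0,0],[0,0,0],[0,0,0],[0,0,0]]'

```text
time: 12.6
tcp_pos: [0.5827, -0.0781, 0.0847]
tcp_rot: [3.142, -0.0, 1.559]
wrist_force: [-0.2, -0.5, -0.4]
width: 0.045
grip_force: 0.0
```

Run:
```python
from h import *
to([.584,-.036,.084],[180,0,90])
im,W=cloud('scene'); 
b=W[250:340,310:400].reshape(-1,3); b=b[(b[:,2]>.095)&(b[:,2]<.125)&(abs(b[:,0]-.585)<.013)&(b[:,1]<-.02)]
print(len(b),b.min(0),b.max(0)); q=b[b[:,1]<-.1]; print(len(q),q.mean(0),q.max(0))
```

```text
pos [ 0.5827 -0.0781  0.0847] rpy [180.   -0.   89.3] F [-0.2 -0.5 -0.4] w 0.045 t 12.6
z_tool [ 0.  0. -1.] y_tool [ 1.    -0.012  0.   ]
off [0.0421 0.0009 0.0007] [ 0.   -0.   -0.68]
164 [ 0.57209226 -0.11352011  0.09510329] [ 0.59191539 -0.0215947   0.11230219]
50 [ 0.57904088 -0.10744631  0.10224544] [ 0.59191539 -0.10014842  0.109173  ]
```

Request:
drive_tool --fingers '[0.045,0.045,0.045,0.045,0.03,0.01,0.01,0.01,0.01]' --offset '[[0.014,0.001,0],[0.014,0,0],[0.014,0,0],[0,0,0],[0,0,0],[0,0,0],[0,0,0],[0,0,0],[0,0,0]]' --rotation '[[0,0,-0.7],[0,0,0],[0,0,0],[0,0,0],[0,0,0],[0,0,0],[0,0,0],[0,0,0],[0,0,0]]'

```text
time: 13.55
tcp_pos: [0.5837, -0.0366, 0.0848]
tcp_rot: [-3.142, -0.0, 1.57]
wrist_force: [-1.1, 1.0, 2.5]
width: 0.018
grip_force: 58.5
```

Request:
drive_tool --fingers '[0.01,0.01,0.01,0.01,0.01,0.01,0.01]' --offset '[[-0.009,0,0],[-0.009,0,0],[-0.009,0,0],[-0.009,0,0],[-0.009,0,0],[0,0,0],[0,0,0]]' --rotation '[[0,0,0],[0,0,0],[0,0,0],[0,0,0],[0,0,0],[0,0,0],[0,0,0]]'

```text
time: 14.25
tcp_pos: [0.5835, -0.0823, 0.0845]
tcp_rot: [-3.141, 0.001, 1.569]
wrist_force: [0.0, -0.8, -1.1]
width: 0.018
grip_force: 58.6
```

Run:
```python
from h import *
to([.584,-.082,.135],[180,0,90])
im,W=cloud('scene'); cv2.imwrite('pics/s5.png',cv2.resize(im[200:330,260:420],None,fx=4,fy=4,interpolation=2)[...,::-1])
b=W[220:340,290:400].reshape(-1,3); b=b[(b[:,2]>.08)&(b[:,2]<.125)&(abs(b[:,0]-.585)<.012)&(b[:,1]<.105)]
for y in np.arange(-.15,.11,.02):
  q=b[abs(b[:,1]-y)<.01]; print(round(y,2),len(q),np.round(np.percentile(q[:,2],95),4) if len(q) else '')
```

```text
pos [ 0.5835 -0.0823  0.0845] rpy [-180.     0.    89.9] F [ 0.  -0.8 -1.1] w 0.018 t 14.25
z_tool [-0.    -0.001 -1.   ] y_tool [ 1.    -0.001 -0.   ]
off [ 0.0003  0.0005 -0.0505] [-0.01  0.05 -0.07]
-0.15 84 0.1072
-0.13 72 0.1075
-0.11 72 0.108
-0.09 71 0.122
-0.07 18 0.1054
-0.05 48 0.1076
-0.03 61 0.1089
-0.01 65 0.1083
0.01 52 0.1095
0.03 55 0.1094
0.05 58 0.1104
0.07 57 0.1094
0.09 33 0.1095
```

View pics/s5.png

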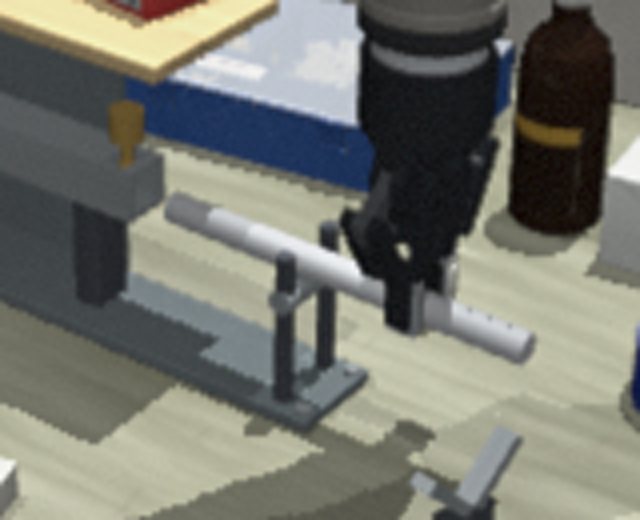

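The shaft is level and its tail at (180,210) is clear of the mouth. I'll lift gently.

Request:
drive_tool --fingers '[0.01,0.01,0.01,0.01,0.01,0.01,0.01,0.01,0.01,0.01,0.01,0.01]' --offset '[[0,0,-0.004],[0,0,-0.008],[0,0,-0.012],[0,0,-0.015],[0,0,-0.015],[-0.01,0,-0.006],[-0.02,0,0],[-0.025,0,0],[-0.025,0,0],[-0.02,0,0],[0,0,0],[0,0,0]]' --rotation '[[0,0,0],[0,0,0],[0,0,0],[0,0,0],[0,0,0],[0,0,0],[0,0,0],[0,0,0],[0,0,0],[0,0,0],[0,0,0],[0,0,0]]'

```text
time: 15.5
tcp_pos: [0.5835, -0.1821, 0.1449]
tcp_rot: [3.141, -0.0, 1.569]
wrist_force: [0.2, 0.8, -2.4]
width: 0.018
grip_force: 58.7
```

Run:
```python
from h import *
r=to([.584,-.18,.145],[180,0,90])
for n in ('scene','top'):
  im,W=cloud(n); np.savez(n+'1.npz',im=im,W=W)
  b=W.reshape(-1,3); b=b[(b[:,2]>.12)&(b[:,2]<.185)&(abs(b[:,0]-.584)<.014)&(b[:,1]<.02)&(b[:,1]>-.35)]
  print(n)
  for y in np.arange(-.33,.05,.02):
    q=b[abs(b[:,1]-y)<.01]
    if len(q)>3: print(round(y,2),len(q),np.round(np.percentile(q[:,2],90),4),np.round([q[:,0].min(),q[:,0].max(),q[:,1].min(),q[:,1].max()],4))
# cradle: V block faces from both views
for n,W in (('top0',np.load('top0.npz')['W']),('scene0',np.load('scene0.npz')['W']),('top',W)):
  b=W.reshape(-1,3); b=b[(b[:,0]>.4)&(b[:,0]<.56)&(b[:,1]<-.13)&(b[:,1]>-.37)]
  p=b[(b[:,2]>.006)&(b[:,2]<.014)]
  r=cv2.minAreaRect((p[:,:2]*1000).astype(np.float32)); 
  # robust plate edges
  a=-.199; e=np.array([np.cos(a),np.sin(a)]); f=np.array([-np.sin(a),np.cos(a)])
  for z0 in (.05,.07):
    v=b[(b[:,2]>z0)&(b[:,2]<.093)]; L=v[v[:,1]>-.25]; Rr=v[v[:,1]<-.25]
    out=[]
    for q in (L,Rr):
      u=q[:,:2]@e; w=q[:,:2]@f; c=(np.percentile(u,[2,98]).mean())*e+(np.percentile(w,[2,98]).mean())*f; out.append(c)
    d=out[0]-out[1]; print(n,z0,np.round(out,4).tolist(),'mid',np.round(sum(out)/2,4),'yaw',np.arctan2(-d[0],d[1]),'len',np.linalg.norm(d))
```

```text
pos [ 0.5835 -0.1821  0.1449] rpy [180.   -0.   89.9] F [ 0.2  0.8 -2.4] w 0.018 t 15.5
z_tool [ 0.  0. -1.] y_tool [ 1.    -0.001  0.   ]
off [ 0.0021  0.0005 -0.0001] [ 0.01 -0.   -0.08]
scene
-0.25 97 0.1676 [ 0.5727  0.5932 -0.2589 -0.24  ]
-0.23 91 0.1673 [ 0.5729  0.5907 -0.2399 -0.2201]
-0.21 89 0.1682 [ 0.5714  0.5899 -0.22   -0.2004]
-0.19 91 0.1803 [ 0.5702  0.5976 -0.1994 -0.1849]
-0.17 30 0.1686 [ 0.5702  0.5926 -0.1768 -0.1601]
-0.15 70 0.1671 [ 0.572   0.5887 -0.1596 -0.1404]
-0.13 79 0.168 [ 0.5722  0.5908 -0.1399 -0.1205]
-0.11 77 0.1683 [ 0.5722  0.5923 -0.1199 -0.1   ]
-0.09 74 0.1679 [ 0.5721  0.5894 -0.0998 -0.08  ]
-0.07 72 0.1674 [ 0.5724  0.5889 -0.08   -0.06  ]
-0.05 67 0.1677 [ 0.5718  0.5918 -0.0596 -0.0407]
-0.03 70 0.1685 [ 0.5718  0.5908 -0.0399 -0.0204]
-0.01 40 0.1677 [ 0.5713  0.5911 -0.02   -0.0074]
top
-0.15 16 0.1667 [ 0.5799  0.5938 -0.1497 -0.1406]
-0.13 63 0.1693 [ 0.5752  0.593  -0.1393 -0.1213]
-0.11 63 0.1688 [ 0.5741  0.5927 -0.1198 -0.1001]
-0.09 66 0.1679 [ 0.5739  0.592  -0.0997 -0.0801]
-0.07 69 0.1681 [ 0.5738  0.5912 -0.0799 -0.0603]
-0
[... 611 characters left out ...]
611291553008Traceback (most recent call last):
  File "<stdin>", line 21, in <module>
    return _quantile_unchecked(
        a, q, axis, out, overwrite_input, method, keepdims, weights)
    return _ureduce(a,
                    func=_quantile_ureduce_func,
    ...<5 lines>...
                    overwrite_input=overwrite_input,
                    method=method)
    r = func(a, **kwargs)
    result = _quantile(arr,
                       quantiles=q,
    ...<2 lines>...
                       out=out,
                       weights=wgt)
    slices_having_nans = np.isnan(arr[-1, ...])
                                  ~~~^^^^^^^^^
IndexError: index -1 is out of bounds for axis 0 with size 0
```

Request:
drive_tool --fingers '[0.01,0.01,0.01,0.01,0.01,0.01,0.01,0.01,0.01,0.01,0.01,0.01]' --offset '[[-0.015,-0.015,0],[-0.02,-0.02,0],[-0.025,-0.025,0],[-0.025,-0.025,0],[-0.02,-0.02,0],[-0.013,-0.011,0],[0,0,0],[0,0,0],[0,0,0],[0,0,0],[0,0,0],[0,0,0]]' --rotation '[[0,0,0],[0,0,0],[0,0,0],[0,0,0],[0,0,0],[0,0,0],[0,0,2.9],[0,0,2.9],[0,0,2.9],[0,0,2.9],[0,0,0],[0,0,0]]'

```text
time: 16.8
tcp_pos: [0.4681, -0.2988, 0.1446]
tcp_rot: [-3.142, -0.0, 1.371]
wrist_force: [-0.0, 0.7, -2.5]
width: 0.0179
grip_force: 58.8
```

Run:
```python
from h import *
to([.467,-.300,.075],[180,0,78.4])
im,W=cloud('scene'); cv2.imwrite('pics/s6.png',cv2.resize(im[240:420,310:510],None,fx=4,fy=3.3,interpolation=2)[...,::-1])
for n in ('scene','top'):
  if n=='top': im,W=cloud(n)
  b=W.reshape(-1,3); b=b[(b[:,2]>.135)&(b[:,2]<.175)&(b[:,0]>.40)&(b[:,0]<.56)&(b[:,1]<-.08)&(b[:,1]>-.45)]
  f=np.array([.2016,.9795]);e=np.array([.9795,-.2016]); m=np.array([.477,-.2518]); u=(b[:,:2]-m)@e; w=(b[:,:2]-m)@f
  b=b[abs(u)<.02]; w=w[abs(u)<.02]; u=u[abs(u)<.02]
  print(n,'w',w.min(),w.max())
  for c in np.arange(-.13,.14,.03):
    k=abs(w-c)<.01
    if k.sum()>5: print(round(c,2),k.sum(),'u mid',np.round((u[k].min()+u[k].max())/2,4),np.round(u[k].max()-u[k].min(),3),'ztop',np.round(np.percentile(b[k,2],92),4))
```

```text
pos [ 0.4681 -0.2988  0.1446] rpy [-180.    -0.    78.5] F [-0.   0.7 -2.5] w 0.0179 t 16.8
z_tool [-0.  0. -1.] y_tool [ 0.98  -0.199 -0.   ]
off [-0.0014 -0.0008  0.0696] [-0.   -0.01  0.15]
scene w -0.12419944083746282 0.1274629559277826
-0.13 48 u mid -0.0003 0.021 ztop 0.1656
-0.1 119 u mid -0.0023 0.019 ztop 0.1671
-0.07 123 u mid 0.0001 0.031 ztop 0.1685
-0.04 41 u mid -0.0034 0.033 ztop 0.1734
-0.01 65 u mid -0.0046 0.012 ztop 0.1665
0.02 92 u mid -0.0022 0.019 ztop 0.168
0.05 85 u mid -0.001 0.02 ztop 0.168
0.08 85 u mid -0.0026 0.019 ztop 0.1683
0.11 76 u mid -0.0013 0.019 ztop 0.1686
top w -0.04177847009876676 0.12726932479863684
-0.04 52 u mid -0.0006 0.038 ztop 0.1675
-0.01 65 u mid 0.0009 0.02 ztop 0.1682
0.02 65 u mid 0.0005 0.02 ztop 0.1682
0.05 66 u mid 0.0005 0.019 ztop 0.1682
0.08 67 u mid 0.0003 0.019 ztop 0.1685
0.11 68 u mid 0.0001 0.02 ztop 0.168
```

View pics/s6.png

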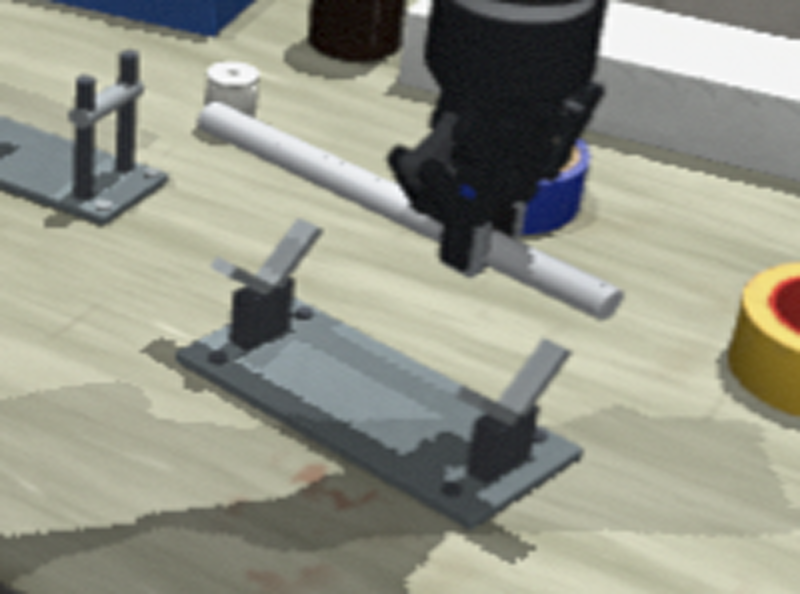

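The shaft hangs level and parallel over the two V blocks, at (265,275) and (510,400), and is well aligned. I'll lower it.

Request:
drive_tool --fingers '[0.01,0.01,0.01,0.01,0.01,0.01,0.01,0.01,0.01,0.01]' --offset '[[-0.001,0,0.01],[0,0,0.015],[0,0,0.015],[0,0,0.015],[0,0,0.01],[0,0,0.006],[0,0,0.005],[0,0,0.004],[0,0,0.003],[0,0,0]]' --rotation '[[0,0,0],[0,0,0],[0,0,0],[0,0,0],[0,0,0],[0,0,0],[0,0,0],[0,0,0],[0,0,0],[0,0,0]]'

```text
time: 17.9
tcp_pos: [0.4676, -0.3002, 0.0615]
tcp_rot: [-3.142, -0.0, 1.369]
wrist_force: [1.0, 0.8, -2.8]
width: 0.0177
grip_force: 58.8
```

Request:
drive_tool --fingers '[0.01,0.01,0.01,0.01]' --offset '[[0,0,0.002],[0,0,0.002],[0,0,0.001],[0,0,0]]' --rotation '[[0,0,0],[0,0,0],[0,0,0],[0,0,0]]'

```text
time: 18.3
tcp_pos: [0.468, -0.3003, 0.0568]
tcp_rot: [3.141, 0.0, 1.369]
wrist_force: [1.4, 0.2, -1.5]
width: 0.018
grip_force: 59.1
```

Contact is just starting, so I'll go down a little further.

Request:
drive_tool --fingers '[0.01,0.01,0.01]' --offset '[[0,0,0.001],[0,0,0.001],[0,0,0]]' --rotation '[[0,0,0],[0,0,0],[0,0,0]]'

```text
time: 18.6
tcp_pos: [0.4681, -0.3004, 0.0565]
tcp_rot: [3.14, -0.002, 1.368]
wrist_force: [-4.4, 5.6, 19.6]
width: 0.0182
grip_force: 61.3
```

Request:
drive_tool --fingers '[0.01,0.02,0.024,0.03,0.04,0.05,0.06,0.07,0.07]' --offset '[[0,0,-0.001],[0,0,0],[0,0,0],[0,0,0],[0,0,0],[0,0,0],[0,0,0],[0,0,0],[0,0,0]]' --rotation '[[0,0,0],[0,0,0],[0,0,0],[0,0,0],[0,0,0],[0,0,0],[0,0,0],[0,0,0],[0,0,0]]'

```text
time: 19.5
tcp_pos: [0.4676, -0.3002, 0.0556]
tcp_rot: [-3.142, -0.0, 1.368]
wrist_force: [0.9, 0.6, 0.3]
width: 0.0696
grip_force: 0.0
```

Request:
drive_tool --fingers '[0.07,0.07,0.07,0.07,0.07,0.07,0.07,0.07,0.07]' --offset '[[0,0,-0.01],[0,0,-0.02],[0,0,-0.03],[0,0,-0.03],[0,0,-0.03],[0,0,-0.03],[0,0,-0.02],[0,0,0],[0,0,0]]' --rotation '[[0,0,0],[0,0,0],[0,0,0],[0,0,0],[0,0,0],[0,0,0],[0,0,0],[0,0,0],[0,0,0]]'

```text
time: 20.4
tcp_pos: [0.4676, -0.3001, 0.2259]
tcp_rot: [3.141, -0.0, 1.369]
wrist_force: [-0.1, 1.0, -0.8]
width: 0.0702
grip_force: 0.0
```

Run:
```python
from h import *
im,W=cloud('scene'); cv2.imwrite('pics/s7.png',cv2.resize(im[240:420,310:510],None,fx=4,fy=3.3,interpolation=2)[...,::-1])
b=W.reshape(-1,3); b=b[(b[:,2]>.06)&(b[:,2]<.095)&(b[:,0]>.40)&(b[:,0]<.56)&(b[:,1]<-.08)&(b[:,1]>-.45)]
f=np.array([.2016,.9795]);e=np.array([.9795,-.2016]); m=np.array([.477,-.2518]); u=(b[:,:2]-m)@e; w=(b[:,:2]-m)@f
k=abs(u)<.013; b,u,w=b[k],u[k],w[k]; print(w.min(),w.max())
for c in (-.11,-.03,0,.03,.11):
    k=abs(w-c)<.01; print(c,k.sum(),'u',np.round((u[k].min()+u[k].max())/2,4),'ztop',np.round(np.percentile(b[k,2],92),4))
```

```text
-0.12554580912476895 0.12709439771553205
-0.11 106 u -0.0019 ztop 0.0791
-0.03 95 u -0.0005 ztop 0.0794
0 90 u -0.0009 ztop 0.0792
0.03 84 u -0.0008 ztop 0.0802
0.11 74 u -0.0016 ztop 0.0802
```

View pics/s7.png

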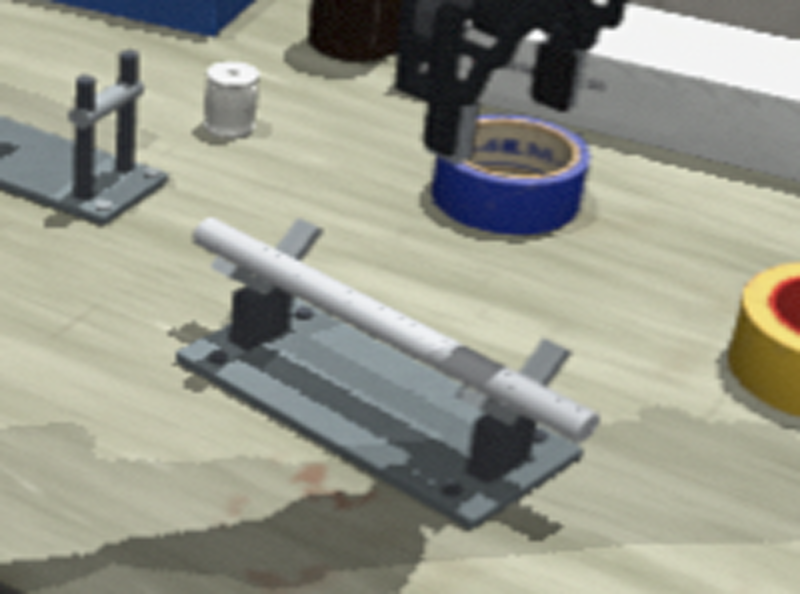

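The shaft rests centred in both V blocks, with ends at (205,235) and (585,425), and the hand is clear of it. I'm handing the job in.

```bash
python3 -c "
from h import *
print(workorder.finish_job())"
```

```text
the job is handed in; nothing more can be done
None
```

The shaft is drawn clear of the tube and lies level in both V blocks, about 1 mm off centre by the camera, with the hand clear and the job handed in after about 20 s; the hand-in returned no verdict.

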